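# Ready the ingredient box for portioning and hold its lid open

### The arm

A 6-joint arm with a two-finger parallel gripper is mounted at the origin on a cart in front of the work surface, level with it; the furniture and walls round the work are solid. World frame = base frame: x ahead of the robot, y to its left, z up, the work surface at z = 0. Lengths are in m, angles in rad, forces in N, time in s.
With the tool pointing down it reaches from about 0.325 to 0.9 m from the base axis. Payload 6.1 kg.
Tool frame: the origin (TCP) lies midway between the tips of the shut fingers; the grasp point (between the pads) lies 19 mm behind it; z points along the fingers, y is the line along which they close (so a half turn about z gives the same grasp; the last joint's range is limited). The gripper opens to 87 mm and grips with 3 to 60 N. Pads are 19 mm wide; open, the fingers measure 117 mm over their backs; the gripper's body (75 mm by 190 mm) begins 51 mm behind the grasp point.
Start: joints at [-1.473, 0.22, 1.526, -0, 1.395, -0.126], TCP at [0.139, -0.609, 0.194] pointing down, gripper open.
Joint ranges: [-2.98, 2.98], [-0.91, 2.08], [0.09, 2.57], [-1.24, 4.39], [0.2, 2.65], [-2.68, 2.68]. Speed limits (rad/s): [2.57, 2.57, 3.01, 3.14, 3.14, 3.14].

### API

Orientations are given as [roll, pitch, yaw] about the fixed x, y, z axes, in that order (R = Rz(yaw) Ry(pitch) Rx(roll)).
In Python, from workcell import sense, viewer, robot gives the robot as it stands.
- The arm moves only by the tool arm_command, never from a script. Its argument "series" is a list of rows, each an object of numbers: "wx", "wy", "wz": the turn, a rotation vector about the world's x, y, z normalised to -1 to 1, where 1 is 360 degrees; "dx", "dy", "dz": the shift along the world's x, y, z normalised to -1 to 1, where 1 is 10 cm; "claw": the closure, from -1 (fully open) to 1 (shut). A call has 1 to 20 rows; each row shifts and turns the commanded pose from where the row before left it; what a row does not reach is not made up. A row lasts 1/8 s, in which the tool goes at most 62.5 mm and 10.7 degrees, less where a joint would pass 70% of its speed; a pose out of reach is approached as far as the arm can. A call with a number of a shift or a turn outside -1 to 1 is refused whole. A call with a gripper value outside its range is refused whole. The fingers move at their own pace and stop on an object; "grip_force" is the grip in N (left out, the last holds). Time passes only in rows, so rows that do not move let the fingers close. It gives the time, the measured TCP pose, the force, the opening and the grip force at its end, in the units of the state.
- sense(): the state, without advancing time (a new reading comes with each control period).
- viewer.get_image(name): name is "scene" or "top" or "wrist"; returns the picture (400x640x3 uint8, red, green, blue); there is no depth.
- viewer.calibration(name): a dict with "mtx" (3x3 intrinsics, pixels), "origin" and "orientation" of the camera in the world. Camera axes: x right, y up, looking along -z (the intrinsics and any distortion apply to the point x, -y, -z); pixel columns grow to the right and rows downward; lengths in m; the calibration is good to about 2 mm. A picture is of the moment at which its call begins: read the wrist's pose just before it. calibration takes no time and is no camera call; for the wrist camera it gives the pose at the moment of the call.
- robot.job_done(): hands the job in; it is judged then, once.
The state is a dict: "time": time; "q": joint angles; "qd": joint speeds; "joint_efforts": joint torques, N m; "position": TCP position; "orientation": TCP orientation; "ft_force": force on the tool from outside, world axes, zero at the start; "moment": the same for the moment, N m; "width": finger opening in m; "gripper_force": force on a finger pad.
Only numpy, scipy, OpenCV 4.12 (cv2) and the standard library are available. Lean on these libraries where they do the work, as an engineer would, in place of code of your own. Each camera call takes 0.05 s, during which the arm holds its last target. There are 200 camera calls.

### The job

Get ready for portioning: take the steel prep cup off the lid of the ingredient box and set it down upright, flat on the floor of the empty steel tray, not dropped from a height. Then lift that box's lid by its black barrel grip to 45 degrees, halfway to upright, and keep holding it there for the person who scoops: the lid falls shut if let go, so finish while still gripping it. Leave the other cups, the spice jar and the timer where they stand.

Things in the scene. Friction and masses are not known exactly. Their poses are not given: they have to be found in the camera images.
- ingredient_box: Steel box with a cup on its lid, 142 x 176 x 90 mm, fixed to the worktop, with a flat lid 146 x 186 mm hinged along its far edge. Origin: on the worktop below the middle; x points from the front (grip side, nearest the robot) to the hinge side, y left, z up. The shut lid's top is 93 mm above the worktop. Front wall at x = -66 mm, lid's front edge at x = -69 mm.
- ingredient_box_lid (a joint): Angle of the lid in rad: 0 shut (level), 0.785 = 45 degrees open, stop at 1.745 (leaning back past upright). It falls shut by its own weight (lid and grip 0.15 kg, hinge nearly free); about 1 N at the grip lifts it.
- lid_hinge (a point): Middle of the lid's hinge axis, 80 mm behind and 94 mm above the box's origin. The axis runs along the box's y; the front edge of the lid rises up and back over the hinge as it opens.
- lid_grip: Black plastic barrel grip on a steel lug at the middle of the lid's front edge, moving with the lid. Its origin and axes are those of the box while the lid is shut and turn with the lid about the hinge axis; for the grip itself use grip_center.
- grip_center (a point): Centre of the barrel: a lying cylinder 18 mm thick, 30 mm long, axis along the box's y; 31 mm in front of the lid's edge, 180 mm from the hinge axis, 95 mm above the worktop when shut, only worktop beneath it. Pinch it from above across its free flat ends (30 mm, fingers closing along the box's y): it then swivels between the pads as the lid opens, so the gripper may stay upright.
- cup: The prep cup to move: small round steel cup, 60 mm wide at the rim, tapering to about 42 mm at the base, 36 mm high, open at the top, 0.06 kg, standing empty on the box's lid. Origin: centre of its underside; z up. It can be gripped across the outside near the rim or by the rim's wall.
- tray: Shallow open tray of plain steel, fixed to the left part of the worktop, 220 x 280 mm outside, rim 18 mm (with its roll 22 mm) above the worktop, walls and floor 4 mm thick, empty. Origin on the worktop below its middle; x along the 220 mm side (ahead), y along the 280 mm side (left).
- tray_floor (a point): Middle of the tray's inner floor, 4 mm above the worktop; axes as the tray's. The free floor measures 212 x 272 mm.
- cup_b: Bystander: steel prep cup 68 mm wide, 40 mm high, loose on the worktop between box and tray. Origin under its middle. Leave it.
- cup_d: Bystander: steel prep cup 66 mm wide, 39 mm high, loose on the worktop between box and tray, near the front edge. Origin under its middle. Leave it.
- jar_1: Bystander: spice jar 42 mm wide, 96 mm high, loose on the worktop between box and tray, farther back. Origin under its middle. Leave it.
- timer: Bystander: round dial kitchen timer 70 mm wide, 48 mm high, loose on the worktop right of the box. Origin under its middle. Leave it.
There are look-alikes about, which are no part of the job. Leave any green or turquoise look-alike of the cup alone.

How it is judged:
By the outcome, as a careful person would: the job done as asked, in the order asked, and still so for the second after the job is handed in, while the arm keeps its last pose, push and grip.
It also fails if it takes over 58 s, if anything falls off the work surface, if the arm or the gripper's body presses on something with over 40 N, if the wrist force passes 120 N, or if a joint passes its speed limit or range.

## Working session

There is one attempt and no reset: what is moved stays moved. The work goes in short steps, Python scripts to look and compute and a tool call to move; the robot and the scene stay as the last step left them, time stands still between calls to the robot, and variables do not carry over. Pictures are saved under pics/ and viewed, at most 10 in all, crops included, and the job is handed in when it is done.

Besides the shell and the picture viewer there is one more tool, called after "Emit:" by a JSON object that holds its "method" and its "body", one argument or row to a line. arm_command: Moves the arm, as the interface text tells. Scaled input: -1 to 1 covers 10 cm each way for a shift and 360 degrees each way for a turn. Its arguments: {"type":"object","properties":{"series":{"type":"array"},"grip_force":{"type":"number"}},"required":["series"]}

```bash
mkdir -p pics
cat > h.py <<'E'
import numpy as np, cv2
from scipy.spatial.transform import Rotation as R
from workcell import sense, viewer, robot
def snap(n,f):
    c=viewer.calibration(n); im=viewer.get_image(n); cv2.imwrite('pics/'+f,im[:,:,::-1]); np.save('pics/'+f+'.npy',c,allow_pickle=True); return im,c
def rot(c):
    o=np.array(c['orientation'],float)
    return o if o.shape==(3,3) else (R.from_euler('xyz',o).as_matrix() if o.size==3 else R.from_quat(o).as_matrix())
def ray(c,u,v):
    K=np.array(c['mtx']); d=np.linalg.solve(K,[u,v,1]); return np.array(c['origin']),rot(c)@np.array([d[0],-d[1],-d[2]])
def onz(c,u,v,z):
    o,d=ray(c,u,v); return o+d*(z-o[2])/d[2]
def tri(a,b):
    (o1,d1),(o2,d2)=a,b; d1=d1/np.linalg.norm(d1); d2=d2/np.linalg.norm(d2)
    s=np.linalg.lstsq(np.c_[d1,-d2],o2-o1,rcond=None)[0]; p,q=o1+s[0]*d1,o2+s[1]*d2
    return (p+q)/2,np.linalg.norm(p-q)
def proj(c,p):
    q=rot(c).T@(np.array(p)-c['origin']); u=np.array(c['mtx'])@[q[0],-q[1],-q[2]]; return u[:2]/u[2]
E
python3 - <<'E'
from h import *
a,c=snap('top','top.png'); b,d=snap('scene','scene.png')
print(c,d); print(sense())
E
```

```text
{'mtx': array([[397.54517872,   0.        , 317.3794912 ],
       [  0.        , 397.54517872, 199.46376546],
       [  0.        ,   0.        ,   1.        ]]), 'origin': array([ 0.31079476, -0.05119431,  1.37673161]), 'orientation': array([ 0.17768469,  0.01064733, -1.55588923])} {'mtx': array([[493.47079059,   0.        , 321.05825392],
       [  0.        , 493.47079059, 203.91436793],
       [  0.        ,   0.        ,   1.        ]]), 'origin': array([-0.12042241, -1.20479533,  1.23130486]), 'orientation': array([ 0.85870686, -0.01747922, -0.49054595])}
{'time': 0.1, 'q': array([-1.47309059e+00,  2.21146712e-01,  1.52751220e+00, -2.89520488e-05,
        1.39472626e+00, -1.26083583e-01]), 'qd': array([ 0.00048348, -0.00124252, -0.00358976,  0.00209454,  0.00149765,
        0.00071853]), 'joint_efforts': array([ 8.96726124e-04, -4.95946705e+01, -3.88519084e+01,  7.02081621e-02,
        5.15400607e-02, -5.19254911e-05]), 'position': array([ 0.13863792, -0.60878599,  0.19273885]), 'orientation': array([-3.13981078e+00, -1.97140097e-04,  2.23794237e-01]), 'ft_force': array([-0.60018522, -0.52145639, -0.04678454]), 'moment': array([0.00959756, 0.00234568, 0.0057967 ]), 'gripper_force': 0.0, 'width': 0.08689022786572219}
```

View pics/top.png

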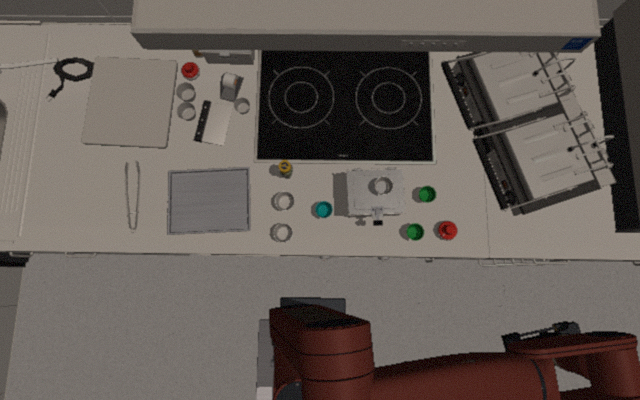

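View pics/scene.png

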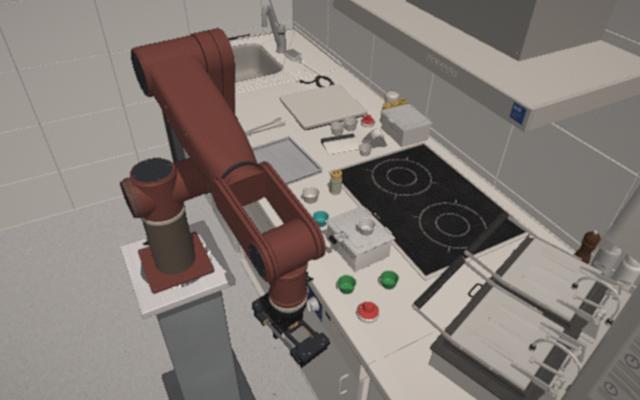

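Top view: ingredient box at about (375,192), with the steel cup on its lid at (381,186) and the grip at (378,215). The tray is at (208,201). The steel cups at (284,201) and (282,232) are cup_b and cup_d, the jar is at (285,168) and the timer is red at (448,230). Other possible cups are turquoise (323,210), green (427,194) and (415,232), and steel ones far off at (187,92), (187,112) and (242,106). Only the steel one at (381,186) stands on the box lid, so I'll confirm it in an enlarged crop.

Run:
```python
from h import *
a=cv2.imread('pics/top.png')[155:255,260:470]; b=cv2.imread('pics/scene.png')[170:300,290:430]
a=cv2.resize(a,None,fx=3.8,fy=3.8,interpolation=2); b=cv2.resize(b,(215,200),interpolation=2)
a=a[:, :]; s=cv2.resize(cv2.imread('pics/scene.png')[195:275,310:420],(300,218),interpolation=2)
o=np.zeros((600,798,3),np.uint8); o[:380]=a[:380,:798]; o[381:599,:300]=s; cv2.imwrite('pics/crop1.png',o)
c=np.load('pics/top.png.npy',allow_pickle=True).item()
for n,u,v,z in [('lid',375,192,.093),('cup',381,186,.129),('grip',378,215,.095),('tray',208,201,.004),('cupb',284,201,.04),('cupd',282,232,.04),('jar',285,168,.096),('timer',448,230,.04),('turq',323,210,.036)]: print(n,onz(c,u,v,z).round(3))
```

```text
lid [ 0.568 -0.223  0.093]
cup [ 0.581 -0.238  0.129]
grip [ 0.492 -0.232  0.095]
tray [0.547 0.352 0.004]
cupb [0.544 0.081 0.04 ]
cupd [0.438 0.084 0.04 ]
jar [0.645 0.075 0.096]
timer [ 0.452 -0.474  0.04 ]
turq [ 0.515 -0.053  0.036]
```

View pics/crop1.png

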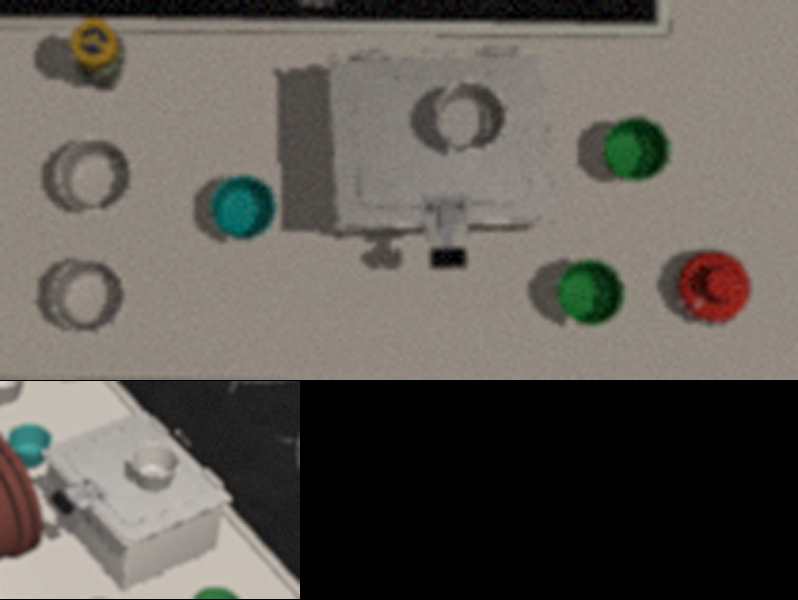

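The crop confirms that the lone steel cup on the lid, at top pixels of about (382,186), is the target; the green and turquoise ones stand on the worktop. The barrel grip is black, at crop (449,257). Next I'll move the wrist camera over the box.

Emit:
{"method": "arm_command", "body": {
  "series": [
    {"dz": 0.4},
    {"dx": 0.3,"dy": 0.36,"dz": 0.1,"wz": -0.0036},
    {"dx": 0.3,"dy": 0.36,"dz": 0.1,"wz": -0.0036},
    {"dx": 0.3,"dy": 0.36,"dz": 0.1,"wz": -0.0036},
    {"dx": 0.3,"dy": 0.36,"dz": 0.1,"wz": -0.0036},
    {"dx": 0.3,"dy": 0.36,"dz": 0.1,"wz": -0.0036},
    {"dx": 0.3,"dy": 0.36,"dz": 0.1,"wz": -0.0036},
    {"dx": 0.3,"dy": 0.36,"dz": 0.1,"wz": -0.0036},
    {"dx": 0.3,"dy": 0.36,"dz": 0.1,"wz": -0.0036},
    {"dx": 0.3,"dy": 0.36,"dz": 0.1,"wz": -0.0036},
    {"dx": 0.3,"dy": 0.36,"dz": 0.1,"wz": -0.0036},
    {}
  ]
}}

```text
invalid input
```

Run:
```python
from h import *
a,c=snap('wrist','w1.png'); print(c); s=sense(); print(s['time'],s['position'],s['orientation'],s['qd'].round(3))
```

```text
{'mtx': array([[291.46283926,   0.        , 321.5869663 ],
       [  0.        , 291.46283926, 199.38570545],
       [  0.        ,   0.        ,   1.        ]]), 'origin': array([ 0.21421675, -0.59243293,  0.38443176]), 'orientation': array([-0.28525322,  0.00196538, -1.34759229])}
0.15 [ 0.13865706 -0.60888243  0.19287497] [-3.14007457e+00 -1.87321398e-04  2.23774564e-01] [ 0.001 -0.002 -0.001  0.002  0.    -0.   ]
```

View pics/w1.png

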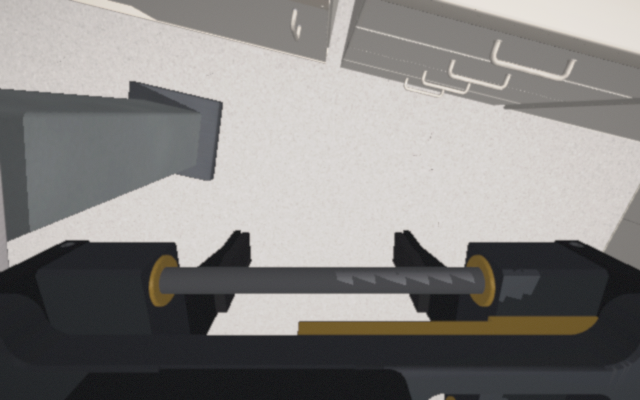

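The move was refused and the arm is still over the floor, so this wrist picture shows only cabinets and the gripper at the bottom of the frame. I'll retry with all seven fields in every row.

Emit:
{"method": "arm_command", "body": {
  "series": [
    {"dx": 0,"dy": 0,"dz": 0.4,"wx": 0,"wy": 0,"wz": 0,"claw": -1},
    {"dx": 0.3,"dy": 0.36,"dz": 0.1,"wx": 0,"wy": 0,"wz": -0.0036,"claw": -1},
    {"dx": 0.3,"dy": 0.36,"dz": 0.1,"wx": 0,"wy": 0,"wz": -0.0036,"claw": -1},
    {"dx": 0.3,"dy": 0.36,"dz": 0.1,"wx": 0,"wy": 0,"wz": -0.0036,"claw": -1},
    {"dx": 0.3,"dy": 0.36,"dz": 0.1,"wx": 0,"wy": 0,"wz": -0.0036,"claw": -1},
    {"dx": 0.3,"dy": 0.36,"dz": 0.1,"wx": 0,"wy": 0,"wz": -0.0036,"claw": -1},
    {"dx": 0.3,"dy": 0.36,"dz": 0.1,"wx": 0,"wy": 0,"wz": -0.0036,"claw": -1},
    {"dx": 0.3,"dy": 0.36,"dz": 0.1,"wx": 0,"wy": 0,"wz": -0.0036,"claw": -1},
    {"dx": 0.3,"dy": 0.36,"dz": 0.1,"wx": 0,"wy": 0,"wz": -0.0036,"claw": -1},
    {"dx": 0.3,"dy": 0.36,"dz": 0.1,"wx": 0,"wy": 0,"wz": -0.0036,"claw": -1},
    {"dx": 0.3,"dy": 0.36,"dz": 0.1,"wx": 0,"wy": 0,"wz": -0.0036,"claw": -1},
    {"dx": 0,"dy": 0,"dz": 0,"wx": 0,"wy": 0,"wz": 0,"claw": -1},
    {"dx": 0,"dy": 0,"dz": 0,"wx": 0,"wy": 0,"wz": 0,"claw": -1}
  ],
  "grip_force": 10
}}

```text
time: 1.78
position: [0.4383, -0.2495, 0.3333]
orientation: [-3.142, 0.001, -0.002]
ft_force: [0.3, 0.2, 0.6]
width: 0.0873
gripper_force: 0.0
```

Run:
```python
from h import *
a,c=snap('wrist','w2.png'); print(c); s=sense(); print(s['time'],s['position'],s['orientation'],s['qd'].round(3))
```

```text
{'mtx': array([[291.46283926,   0.        , 321.5869663 ],
       [  0.        , 291.46283926, 199.38570545],
       [  0.        ,   0.        ,   1.        ]]), 'origin': array([ 0.51601456, -0.25018628,  0.52487   ]), 'orientation': array([-2.86496560e-01,  5.62527600e-04, -1.57298556e+00])}
1.825 [ 0.43804535 -0.2498729   0.33310733] [-3.14135013e+00  1.13829737e-03 -2.76158748e-03] [-0.018  0.001  0.003  0.004  0.001  0.004]
```

View pics/w2.png

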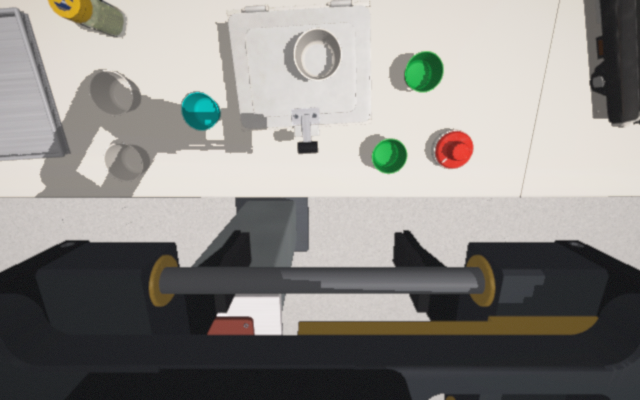

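Wrist view: cup rim at about (317,54), barrel at (308,147), lid corners near (230,10), (372,12), (240,130) and (368,122), and tray corner at (62,155). I'll take a second view from a shifted place to triangulate.

Emit:
{"method": "arm_command", "body": {
  "series": [
    {"dx": 0.33,"dy": 0.4,"dz": 0,"wx": 0,"wy": 0,"wz": 0,"claw": -1},
    {"dx": 0.33,"dy": 0.4,"dz": 0,"wx": 0,"wy": 0,"wz": 0,"claw": -1},
    {"dx": 0.33,"dy": 0.4,"dz": 0,"wx": 0,"wy": 0,"wz": 0,"claw": -1},
    {"dx": 0,"dy": 0,"dz": 0,"wx": 0,"wy": 0,"wz": 0,"claw": -1},
    {"dx": 0,"dy": 0,"dz": 0,"wx": 0,"wy": 0,"wz": 0,"claw": -1},
    {"dx": 0,"dy": 0,"dz": 0,"wx": 0,"wy": 0,"wz": 0,"claw": -1}
  ]
}}

```text
time: 2.58
position: [0.5369, -0.1309, 0.3336]
orientation: [3.141, 0.0, -0.005]
ft_force: [0.1, -0.3, 0.8]
width: 0.0871
gripper_force: 0.0
```

Run:
```python
from h import *
a,c=snap('wrist','w3.png'); s=sense(); print(s['time'],s['position'],s['orientation'],c['origin'])
im2=cv2.imread('pics/w2.png'); im3=cv2.imread('pics/w3.png')
c2=np.load('pics/w2.png.npy',allow_pickle=True).item()
def black(im,box):
    x0,y0,x1,y1=box; g=im[y0:y1,x0:x1].max(2); m=(g<45).astype(np.uint8)
    n,l,st,ce=cv2.connectedComponentsWithStats(m); return [(st[i][:5].tolist(),(ce[i]+[x0,y0]).round(1).tolist()) for i in range(1,n) if st[i][4]>40]
print(black(im2,(270,120,350,180)))
g=proj(c,[.492,-.232,.095]); k=proj(c,[.581,-.238,.129]); print('pred',g,k)
x,y=g.astype(int); print(black(im3,(x-40,y-35,x+40,min(y+30,232))))
A=cv2.resize(im2[0:170,215:385],None,fx=2.35,fy=2.35,interpolation=2)
x,y=k.astype(int); B=cv2.resize(im3[max(0,y-60):max(0,y-60)+170,x-95:x+75],None,fx=2.35,fy=2.35,interpolation=2); print('Borigin',x-95,max(0,y-60))
o=np.zeros((600,800,3),np.uint8); o[:A.shape[0],:A.shape[1]]=A; o[:B.shape[0],400:400+min(400,B.shape[1])]=B[:,:400]
t=cv2.resize(im3[:, :],(320,200)); o[400:600,:320]=t; cv2.imwrite('pics/crop2.png',o)
```

```text
2.625 [ 0.53701311 -0.13086811  0.33374347] [ 3.14132212e+00  1.33599962e-04 -4.68963777e-03] [ 0.6144856  -0.13184006  0.52526991]
[([29, 22, 17, 10, 108], [306.7, 146.6])]
pred [387.38091364 196.54354952] [401.2630553  139.37303454]
[([30, 46, 17, 8, 57], [383.7, 209.5])]
Borigin 306 79
```

View pics/crop2.png

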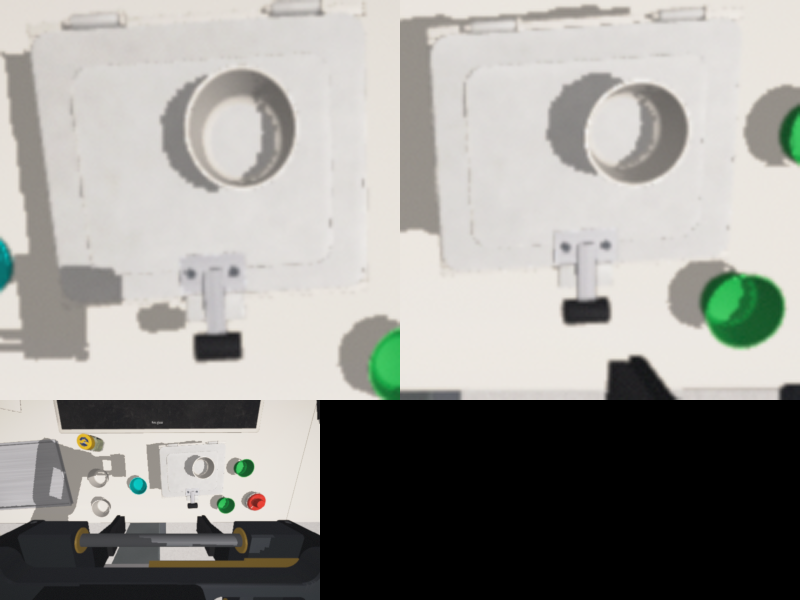

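Rim in A at (240,127), barrel at (217,346); in B rim at (636,132), barrel at (586,310); lid edges are visible in both. Now I'll triangulate.

```bash
cat > m.py <<'E'
from h import *
c2,c3,ct=[np.load('pics/%s.png.npy'%n,allow_pickle=True).item() for n in('w2','w3','top')]
A=lambda x,y:(215+(x+.5)/2.35-.5,(y+.5)/2.35-.5)
B=lambda x,y:(306+(x-400+.5)/2.35-.5,79+(y+.5)/2.35-.5)
def two(n,a,b): print(n,*[np.round(q,4) for q in tri(ray(c2,*A(*a)),ray(c3,*B(*b)))])
E
python3 - <<'E'
from m import *
two('rim',(240,127),(636,132)); two('barrel',(217,346),(586,310))
two('barL',(195,346),(563,311)); two('barR',(240,345),(609,309))
two('lugplate',(212,270),(584,246))
two('hingeL',(93,20),(491,27)); two('hingeR',(295,8),(678,14))
for n,a,b in [('rim',(240,127),(636,132))]: print(onz(c2,*A(*a),.129),onz(c3,*B(*b),.129))
for nm,f,pts,c in [('A',A,[(62,300),(368,287),(30,30),(368,12)],c2),('B',B,[(445,270),(735,262),(430,30),(740,15)],c3)]:
    P=[onz(c,*f(*p),.093) for p in pts]; print(nm,np.round(P,3).tolist(), 'yaw',[np.arctan2(-(P[i+1]-P[i])[0]*-1*-1,-(P[i+1]-P[i])[1])*-1 for i in(0,2)])
# top view cross-check: black grip, rim
im=cv2.imread('pics/top.png'); m=(im[205:225,365:395].max(2)<40).astype(np.uint8); n,l,st,ce=cv2.connectedComponentsWithStats(m); g=[ (ce[i]+[365,205],st[i,4]) for i in range(1,n)]; print(g)
g=max(g,key=lambda t:t[1])[0]
print('bar top/w3',tri(ray(ct,*g),ray(c3,*B(586,310))), tri(ray(ct,*g),ray(c2,*A(217,346))))
# tray: corners of dark rim in w3/top
t=cv2.cvtColor(im,6)[150:250,150:265]; cv2.imwrite('pics/t.png',t)
m=(t<150).astype(np.uint8); cs=cv2.findContours(m,0,2)[0]; cc=max(cs,key=cv2.contourArea); r=cv2.minAreaRect(cc); print('tray px',np.array(r[0])+150,r, onz(ct,r[0][0]+150,r[0][1]+150,.02))
print(np.round([onz(ct,*(p+150),.02) for p in cv2.boxPoints(r)],3).tolist())
E
```

```text
rim [ 0.5868 -0.2442  0.1285] 0.0001
barrel [ 0.4696 -0.2289  0.0967] 0.0005
barL [ 0.4688 -0.2146  0.0945] 0.001
barR [ 0.4706 -0.2433  0.0986] 0.0011
lugplate [ 0.5139 -0.2259  0.0969] 0.0018
hingeL [ 0.6457 -0.1636  0.0965] 0.0006
hingeR [ 0.6525 -0.2742  0.0923] 0.0004
[ 0.58678671 -0.24426004  0.129     ] [ 0.58683914 -0.2440642   0.129     ]
A [[0.497, -0.134, 0.093], [0.504, -0.321, 0.093], [0.642, -0.128, 0.093], [0.65, -0.314, 0.093]] yaw [np.float64(0.038957523715580776), np.float64(0.04410373393071994)]
B [[0.497, -0.136, 0.093], [0.501, -0.325, 0.093], [0.644, -0.128, 0.093], [0.652, -0.31, 0.093]] yaw [np.float64(0.0233409217431342), np.float64(0.040101088041976464)]
[(array([377.5, 222.5]), np.int32(32))]
bar top/w3 (array([ 0.46797564, -0.23031273,  0.09125658]), np.float64(0.00010925290121933671)) (array([ 0.46839445, -0.22931168,  0.09316108]), np.float64(0.002032866506917572))
tray px [207.  199.5] ((57.0, 49.5), (99.0, 114.0), 90.0) [0.54908913 0.35076488 0.02      ]
[[0.726, 0.566, 0.02], [0.73, 0.159, 0.02], [0.381, 0.146, 0.02], [0.375, 0.535, 0.02]]
```

The measurements agree: rim at z = 0.1285 (expected 0.129), barrel at z = 0.093–0.097 (expected 0.095), and barrel-to-hinge distance of about 0.18. The box yaw is about 0.045. Next is going above the cup.

Emit:
{"method": "arm_command", "body": {
  "series": [
    {"dx": 0.17,"dy": -0.38,"dz": -0.3,"wx": 0,"wy": 0,"wz": 0,"claw": -1},
    {"dx": 0.17,"dy": -0.38,"dz": -0.4,"wx": 0,"wy": 0,"wz": 0,"claw": -1},
    {"dx": 0.16,"dy": -0.37,"dz": -0.4,"wx": 0,"wy": 0,"wz": 0,"claw": -1},
    {"dx": 0,"dy": 0,"dz": -0.3,"wx": 0,"wy": 0,"wz": 0,"claw": -1},
    {"dx": 0,"dy": 0,"dz": -0.2,"wx": 0,"wy": 0,"wz": 0,"claw": -1},
    {"dx": 0,"dy": 0,"dz": 0,"wx": 0,"wy": 0,"wz": 0,"claw": -1},
    {"dx": 0,"dy": 0,"dz": 0,"wx": 0,"wy": 0,"wz": 0,"claw": -1}
  ]
}}

```text
time: 3.5
position: [0.5885, -0.2427, 0.1757]
orientation: [3.14, -0.002, -0.002]
ft_force: [0.7, -0.9, 1.3]
width: 0.0871
gripper_force: 0.0
```

Emit:
{"method": "arm_command", "body": {
  "series": [
    {"dx": -0.015,"dy": -0.015,"dz": -0.2,"wx": 0,"wy": 0,"wz": 0,"claw": -1},
    {"dx": 0,"dy": 0,"dz": -0.2,"wx": 0,"wy": 0,"wz": 0,"claw": -1},
    {"dx": 0,"dy": 0,"dz": -0.2,"wx": 0,"wy": 0,"wz": 0,"claw": -1},
    {"dx": 0,"dy": 0,"dz": -0.09,"wx": 0,"wy": 0,"wz": 0,"claw": -1},
    {"dx": 0,"dy": 0,"dz": 0,"wx": 0,"wy": 0,"wz": 0,"claw": -1},
    {"dx": 0,"dy": 0,"dz": 0,"wx": 0,"wy": 0,"wz": 0,"claw": -0.3},
    {"dx": 0,"dy": 0,"dz": 0,"wx": 0,"wy": 0,"wz": 0,"claw": 0.0},
    {"dx": 0,"dy": 0,"dz": 0,"wx": 0,"wy": 0,"wz": 0,"claw": 0.5},
    {"dx": 0,"dy": 0,"dz": 0,"wx": 0,"wy": 0,"wz": 0,"claw": 1},
    {"dx": 0,"dy": 0,"dz": 0,"wx": 0,"wy": 0,"wz": 0,"claw": 1},
    {"dx": 0,"dy": 0,"dz": 0,"wx": 0,"wy": 0,"wz": 0,"claw": 1},
    {"dx": 0,"dy": 0,"dz": 0,"wx": 0,"wy": 0,"wz": 0,"claw": 1}
  ],
  "grip_force": 10
}}

```text
time: 5.0
position: [0.5862, -0.2439, 0.1047]
orientation: [-3.142, 0.0, -0.002]
ft_force: [0.2, 0.2, -0.3]
width: 0.0251
gripper_force: 0.0
```

The opening is 25 mm with no grip force, which is not a 60 mm rim. I'll take a look before anything else.

Run:
```python
from h import *
b,d=snap('scene','s2.png'); a,c=snap('wrist','w4.png'); t,_=snap('top','t2.png'); s=sense(); print(s['time'],s['position'],s['width'],s['gripper_force'],s['ft_force'])
o=np.zeros((600,800,3),np.uint8)
o[:250,:400]=cv2.resize(a,(400,250))[:,:,::-1]; o[:320,400:]=cv2.resize(b[190:270,310:410],(400,320),interpolation=2)[:,:,::-1]
o[320:600,:400]=cv2.resize(t[150:220,330:430],(400,280),interpolation=2)[:,:,::-1]
cv2.imwrite('pics/crop3.png',o)
```

```text
5.15 [ 0.58620621 -0.24390503  0.10473597] 0.012957336933187623 0.0 [-0.19124421 -0.00486449  0.06114657]
```

View pics/crop3.png

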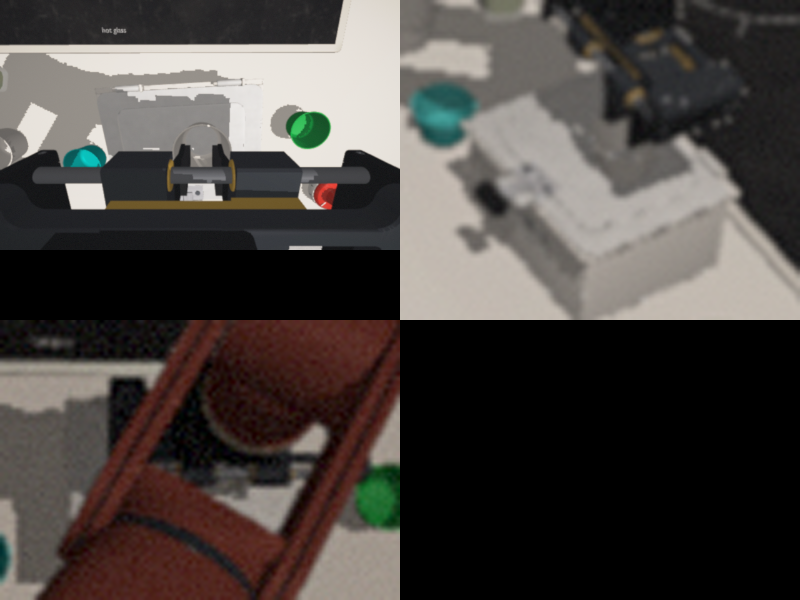

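Run:
```python
from h import *
a=cv2.imread('pics/w4.png'); c=np.load('pics/w4.png.npy',allow_pickle=True).item()
for p in [(.5868,-.244,.129),(.617,-.244,.129),(.557,-.244,.129),(.5868,-.214,.129),(.5868,-.274,.129),(.5868,-.244,.093)]: print(p,proj(c,p).round(0))
cv2.imwrite('pics/crop4.png',cv2.resize(a[170:330,220:430],None,fx=3.7,fy=3.7,interpolation=2))
```

```text
(0.5868, -0.244, 0.129) [321. 242.]
(0.617, -0.244, 0.129) [321. 195.]
(0.557, -0.244, 0.129) [321. 284.]
(0.5868, -0.214, 0.129) [273. 242.]
(0.5868, -0.274, 0.129) [369. 242.]
(0.5868, -0.244, 0.093) [321. 222.]
```

View pics/crop4.png

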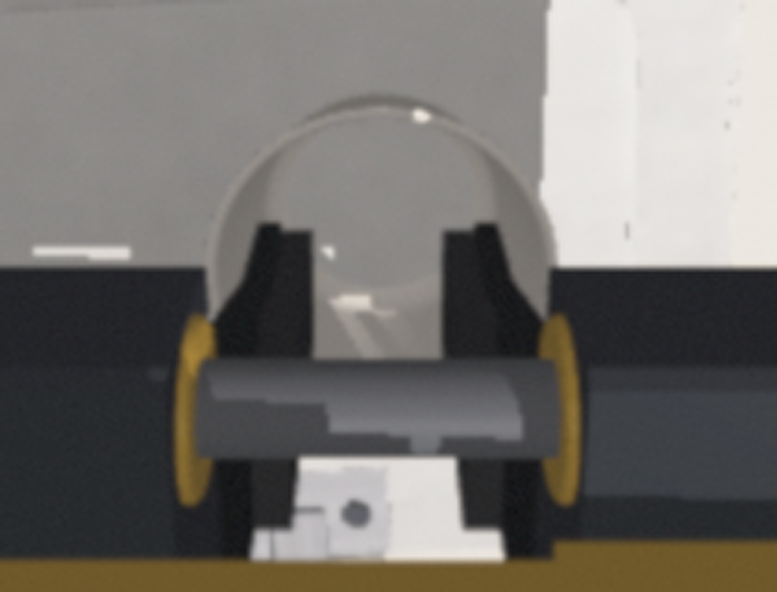

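The cup still stands where it was: its rim at px 277–369 (top row 199) matches the prediction of 273–369 (195). The fingers show inside the ring, so they didn't hold the outside. I'll rise straight up with the fingers shut, which leaves the cup clear, and measure again.

Emit:
{"method": "arm_command", "body": {
  "series": [
    {"dx": 0,"dy": 0,"dz": 0.1,"wx": 0,"wy": 0,"wz": 0,"claw": 1},
    {"dx": 0,"dy": 0,"dz": 0.2,"wx": 0,"wy": 0,"wz": 0,"claw": 1},
    {"dx": 0,"dy": 0,"dz": 0.3,"wx": 0,"wy": 0,"wz": 0,"claw": 1},
    {"dx": -0.2,"dy": 0,"dz": 0.3,"wx": 0,"wy": 0,"wz": 0,"claw": 1},
    {"dx": -0.5,"dy": 0,"dz": 0.1,"wx": 0,"wy": 0,"wz": 0,"claw": 1},
    {"dx": -0.3,"dy": 0,"dz": 0,"wx": 0,"wy": 0,"wz": 0,"claw": 1},
    {"dx": 0,"dy": 0,"dz": 0,"wx": 0,"wy": 0,"wz": 0,"claw": 1},
    {"dx": 0,"dy": 0,"dz": 0,"wx": 0,"wy": 0,"wz": 0,"claw": 1}
  ]
}}

```text
time: 6.15
position: [0.4871, -0.2443, 0.2062]
orientation: [3.14, -0.002, -0.003]
ft_force: [-0.6, -0.5, 0.3]
width: 0.0007
gripper_force: 0.0
```

Run:
```python
from h import *
a,c=snap('wrist','w5.png'); s=sense(); print(s['time'],s['position'],s['width'],s['ft_force'],s['gripper_force'])
print([proj(c,p).round(0).tolist() for p in [(.5868,-.244,.129),(.617,-.244,.129),(.557,-.244,.129),(.5868,-.214,.129),(.5868,-.274,.129),(.469,-.229,.095)]])
b,_=snap('scene','s3.png'); 
o=np.zeros((600,800,3),np.uint8); o[:400,:640]=a[:,:,::-1]; o[400:600,:250]=cv2.resize(b[190:270,310:410],(250,200),interpolation=2)[:,:,::-1]
cv2.imwrite('pics/crop5.png',o)
```

```text
6.2 [ 0.48718137 -0.24417412  0.20570998] 0.00046231461495868274 [ 0.77085771  1.01259747 -0.49683348] 0.0
[[320.0, 87.0], [320.0, 49.0], [320.0, 123.0], [286.0, 87.0], [355.0, 87.0], [307.0, 206.0]]
```

View pics/crop5.png

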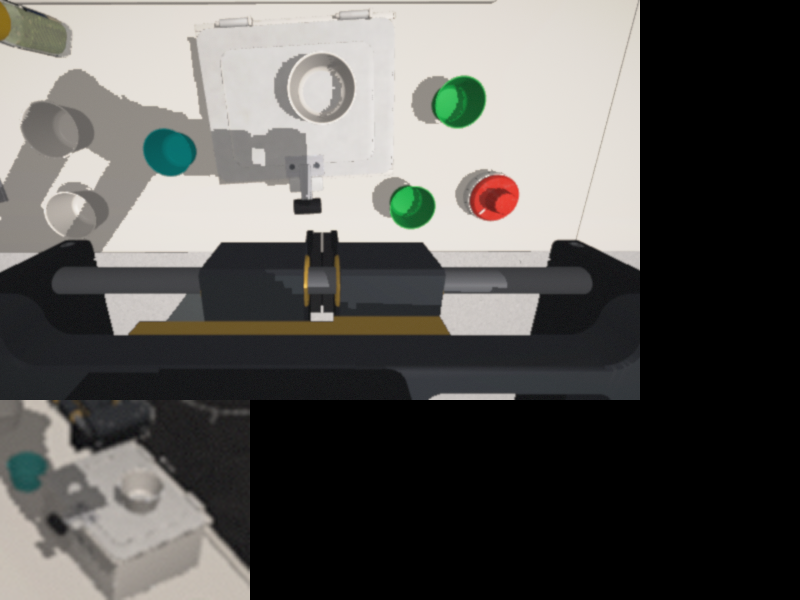

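The cup is upright and practically unmoved: rim centre at (321,88), predicted (320,87). The thin wall seems to have yielded to a fast 10 N closure. I'll retry with 3 N, closing in small steps to a commanded width just under the rim's and checking the readings.

Emit:
{"method": "arm_command", "body": {
  "series": [
    {"dx": 0,"dy": 0,"dz": 0,"wx": 0,"wy": 0,"wz": 0,"claw": -1},
    {"dx": 0.33,"dy": 0,"dz": 0,"wx": 0,"wy": 0,"wz": 0,"claw": -1},
    {"dx": 0.33,"dy": 0,"dz": 0,"wx": 0,"wy": 0,"wz": 0,"claw": -1},
    {"dx": 0.33,"dy": 0,"dz": 0,"wx": 0,"wy": 0,"wz": 0,"claw": -1},
    {"dx": 0,"dy": 0,"dz": -0.2,"wx": 0,"wy": 0,"wz": 0,"claw": -1},
    {"dx": 0,"dy": 0,"dz": 0,"wx": 0,"wy": 0,"wz": 0,"claw": -1},
    {"dx": 0,"dy": 0,"dz": 0,"wx": 0,"wy": 0,"wz": 0,"claw": -1},
    {"dx": 0,"dy": 0,"dz": 0,"wx": 0,"wy": 0,"wz": 0,"claw": -1},
    {"dx": 0,"dy": 0,"dz": 0,"wx": 0,"wy": 0,"wz": 0,"claw": -1}
  ],
  "grip_force": 3
}}

```text
time: 7.38
position: [0.5852, -0.2442, 0.1856]
orientation: [3.141, -0.001, -0.003]
ft_force: [-0.5, 0.1, -0.3]
width: 0.0816
gripper_force: 0.0
```

Emit:
{"method": "arm_command", "body": {
  "series": [
    {"dx": 0.01,"dy": 0,"dz": 0,"wx": 0,"wy": 0,"wz": 0,"claw": -1},
    {"dx": 0,"dy": 0,"dz": -0.3,"wx": 0,"wy": 0,"wz": 0,"claw": -1},
    {"dx": 0,"dy": 0,"dz": -0.3,"wx": 0,"wy": 0,"wz": 0,"claw": -1},
    {"dx": 0,"dy": 0,"dz": -0.2,"wx": 0,"wy": 0,"wz": 0,"claw": -1},
    {"dx": 0,"dy": 0,"dz": 0,"wx": 0,"wy": 0,"wz": 0,"claw": -0.7},
    {"dx": 0,"dy": 0,"dz": 0,"wx": 0,"wy": 0,"wz": 0,"claw": -0.6},
    {"dx": 0,"dy": 0,"dz": 0,"wx": 0,"wy": 0,"wz": 0,"claw": -0.5},
    {"dx": 0,"dy": 0,"dz": 0,"wx": 0,"wy": 0,"wz": 0,"claw": -0.45},
    {"dx": 0,"dy": 0,"dz": 0,"wx": 0,"wy": 0,"wz": 0,"claw": -0.45}
  ],
  "grip_force": 3
}}

```text
time: 8.5
position: [0.5865, -0.244, 0.1053]
orientation: [3.141, -0.001, -0.002]
ft_force: [-0.2, -0.8, -0.1]
width: 0.0639
gripper_force: 0.0
```

Emit:
{"method": "arm_command", "body": {
  "series": [
    {"dx": 0,"dy": 0,"dz": 0,"wx": 0,"wy": 0,"wz": 0,"claw": -0.41},
    {"dx": 0,"dy": 0,"dz": 0,"wx": 0,"wy": 0,"wz": 0,"claw": -0.38},
    {"dx": 0,"dy": 0,"dz": 0,"wx": 0,"wy": 0,"wz": 0,"claw": -0.36},
    {"dx": 0,"dy": 0,"dz": 0,"wx": 0,"wy": 0,"wz": 0,"claw": -0.36}
  ],
  "grip_force": 3
}}

```text
time: 9.0
position: [0.5862, -0.2439, 0.1047]
orientation: [-3.142, 0.0, -0.002]
ft_force: [-0.3, 0.9, -0.5]
width: 0.0596
gripper_force: 0.0
```

Emit:
{"method": "arm_command", "body": {
  "series": [
    {"dx": 0,"dy": 0,"dz": 0,"wx": 0,"wy": 0,"wz": 0,"claw": -0.32},
    {"dx": 0,"dy": 0,"dz": 0,"wx": 0,"wy": 0,"wz": 0,"claw": -0.28},
    {"dx": 0,"dy": 0,"dz": 0,"wx": 0,"wy": 0,"wz": 0,"claw": -0.28}
  ]
}}

```text
time: 9.38
position: [0.5862, -0.2439, 0.1047]
orientation: [-3.142, 0.0, -0.002]
ft_force: [-0.3, 0.1, 0.5]
width: 0.0559
gripper_force: 0.0
```

Run:
```python
from h import *
c=np.load('pics/w5.png.npy',allow_pickle=True).item()
print('tcp in w5',proj(c,(.4872,-.2442,.2057)), [proj(c,(.4872,-.2442,.2057+d)).round(0).tolist() for d in(.01,.019,.03,.05)])
a,c=snap('wrist','w6.png'); s=sense(); print(s['time'],s['position'],s['width'],s['gripper_force'],s['moment'])
for y in(-.244+.028,-.244-.028): print('tip pred',proj(c,(.5862,y,.1047)),'pad',proj(c,(.5862,y,.1237)))
o=np.zeros((600,800,3),np.uint8); o[:462,:]=cv2.resize(a[165:350,161:481],None,fx=2.5,fy=2.5,interpolation=2)[:462,:,::-1]
b,_=snap('scene','s4.png'); o[462:,:230]=cv2.resize(b[200:255,320:412],(230,138),interpolation=2)[:,:,::-1]
cv2.imwrite('pics/crop6.png',o)
g=cv2.cvtColor(a,7)
for r in (195,200,210,220,228): print(r,np.where(np.abs(np.diff(g[r,255:395].astype(int)))>18)[0]+255)
```

```text
tcp in w5 [320.87197521 227.8629535 ] [[321.0, 233.0], [321.0, 239.0], [321.0, 246.0], [321.0, 262.0]]
9.425 [ 0.58620948 -0.24390065  0.10473625] 0.05608681040210671 0.0 [0.04342472 0.01475356 0.01282957]
tip pred [281.49395917 228.30353054] pad [277.58032231 239.43016287]
tip pred [360.81295197 228.09961107] pad [364.60965235 239.21106967]
195 [256 257 266 267 365 366]
200 [257 258 264 265 365 366]
210 [289 290 294 295 365 366]
220 [280 281 285 286 287 288 364 365]
228 [276 277 280 281 285 286 367 368]
```

View pics/crop6.png

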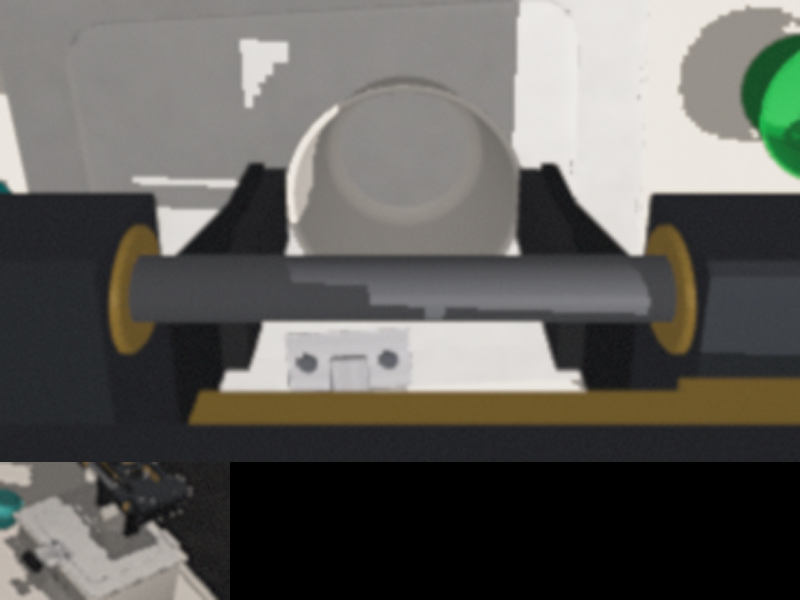

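The cup stands upright between the fingers. Its rim spans px 276–368 and the pads at 56 mm just meet it, so contact comes about now. I'll close further in tiny steps, watching the force.

Emit:
{"method": "arm_command", "body": {
  "series": [
    {"dx": 0,"dy": 0,"dz": 0,"wx": 0,"wy": 0,"wz": 0,"claw": -0.26},
    {"dx": 0,"dy": 0,"dz": 0,"wx": 0,"wy": 0,"wz": 0,"claw": -0.24},
    {"dx": 0,"dy": 0,"dz": 0,"wx": 0,"wy": 0,"wz": 0,"claw": -0.24}
  ]
}}

```text
time: 9.85
position: [0.5862, -0.2439, 0.1048]
orientation: [3.142, -0.0, -0.002]
ft_force: [-0.4, 0.1, -0.9]
width: 0.0543
gripper_force: 0.0
```

Emit:
{"method": "arm_command", "body": {
  "series": [
    {"dx": 0,"dy": 0,"dz": 0,"wx": 0,"wy": 0,"wz": 0,"claw": -0.21},
    {"dx": 0,"dy": 0,"dz": 0,"wx": 0,"wy": 0,"wz": 0,"claw": -0.18},
    {"dx": 0,"dy": 0,"dz": 0,"wx": 0,"wy": 0,"wz": 0,"claw": -0.18}
  ]
}}

```text
time: 10.22
position: [0.5862, -0.2439, 0.1047]
orientation: [3.142, -0.0, -0.002]
ft_force: [0.3, 0.8, 1.4]
width: 0.0514
gripper_force: 0.0
```

Emit:
{"method": "arm_command", "body": {
  "series": [
    {"dx": 0,"dy": 0,"dz": 0,"wx": 0,"wy": 0,"wz": 0,"claw": -0.15},
    {"dx": 0,"dy": 0,"dz": 0,"wx": 0,"wy": 0,"wz": 0,"claw": -0.12},
    {"dx": 0,"dy": 0,"dz": 0,"wx": 0,"wy": 0,"wz": 0,"claw": -0.12}
  ]
}}

```text
time: 10.6
position: [0.5862, -0.2439, 0.1047]
orientation: [-3.142, 0.0, -0.002]
ft_force: [0.3, -0.2, -0.1]
width: 0.0488
gripper_force: 0.0
```

Run:
```python
from h import *
a,c=snap('wrist','w7.png'); s=sense(); print(s['time'],s['width'],s['gripper_force'],s['ft_force'])
for f in('w4','w6','w7'):
    g=cv2.cvtColor(cv2.imread(f'pics/{f}.png'),6)
    print(f)
    for r in (197,200,205,215,225,235,240,245): print(r,' '.join('%d'%v for v in g[r,255:392:3]))
```

```text
10.65 0.04872274701385915 0.0 [-0.05288319  0.10310745 -0.08450343]
w4
197 137 137 137 138 137 138 138 139 139 141 141 140 139 139 137 139 139 139 133 118 110 108 109 110 110 112 120 133 138 138 141 138 139 138 139 139 138 167 230 229 229 230 229 229 231 234
200 137 138 137 138 137 138 137 138 139 141 140 139 139 139 137 137 133 118 122 135 142 141 143 144 141 142 221 137 118 135 140 139 139 140 139 140 139 166 229 228 228 228 228 229 231 234
205 138 138 139 137 138 136 138 138 137 136 136 138 138 137 141 142 136 133 138 138 138 138 138 139 139 137 137 137 134 133 145 139 137 139 140 140 138 166 229 230 229 229 229 230 232 234
215 139 137 139 137 136 136 135 134 137 137 138 136 111 124 134 138 137 138 140 140 141 139 139 139 139 138 139 139 140 136 139 135 125 112 133 140 140 166 229 229 229 229 229 231 232 234
225 137 136 136 135 136 136 135 134 140 123 111 115 122 136 138 137 136 137 138 138 139 139 140 139 138 137 137 137 136 137 138 139 135 120 114 112 121 171 227 228 229 228 228 228 229 231
235 137 135 134 134 135 135 136 139 120 114 116 70 27 28 31 34 51 137 142 137 137 137 137
[... 2654 characters left out ...]
134 135 137 135 133 134 200 213 157 114 121 135 138 137 137 136 137 139 139 140 139 139 138 139 137 136 136 136 138 140 136 120 114 112 121 169 228 228 229 228 228 228 230 231
235 138 136 135 64 26 26 30 32 37 170 139 118 119 130 139 139 137 137 138 137 138 137 137 136 136 136 136 137 138 139 139 138 131 118 118 116 57 32 32 27 25 30 215 227 228 227
240 158 158 108 25 26 28 33 34 35 168 139 119 120 121 133 140 141 137 136 137 136 136 136 136 137 137 136 136 137 142 139 134 121 121 118 118 49 33 36 34 26 25 65 225 228 230
245 137 106 27 26 27 32 33 31 30 163 120 119 121 122 123 131 138 141 143 139 135 135 135 137 137 138 141 143 141 139 131 123 122 120 119 118 43 31 32 33 32 25 27 116 226 229
```

The numbers explain it. At 56 mm opening the fingertips are 92 px apart (82 px at 48.7 mm), which puts them about 0.175 m from the camera, whereas the reported TCP would be at 0.206 m. So the real tips stand higher than the TCP pose implies and were closing just above the rim. I'll compute that offset.

Run:
```python
from h import *
from scipy.optimize import fsolve
T=np.array([.5862,-.2439,.1047])
for f,w in(('w6',.0560),('w7',.0487)):
    c=np.load(f'pics/{f}.png.npy',allow_pickle=True).item(); g=cv2.cvtColor(cv2.imread(f'pics/{f}.png'),6).astype(float)
    r=g[236]; L=[u for u in range(262,300) if r[u]<80<=r[u+1]][-1]; Rr=[u for u in range(340,380) if r[u]>=80>r[u+1]][0]
    L+= (80-r[L])/(r[L+1]-r[L]); Rr+=(r[Rr]-80)/(r[Rr]-r[Rr+1])
    col=g[:,int(L)-6]; tip=[v for v in range(215,245) if col[v]>=80>col[v+1]]
    d=w*c['mtx'][0,0]/(Rr-L); tr=tip[0]+.5
    o,dr=ray(c,(L+Rr)/2,tr+1); ax=-rot(c)[:,2]; p=o+dr*d/(dr@ax)
    print(f,L,Rr,'tiprow',tip,'depth',d,'tip front edge',p.round(4),'rel tcp',(p-T).round(4), 'TCP depth',(T-o)@ax)
```

```text
w6 274.3536585365854 368.27777777777777 tiprow [232] depth 0.17377771684536272 tip front edge [ 0.5952 -0.2442  0.1354] rel tcp [ 0.009  -0.0003  0.0307] TCP depth 0.205774425954834
w7 280.26785714285717 362.15625 tiprow [231] depth 0.17333641284944037 tip front edge [ 0.596  -0.2441  0.1356] rel tcp [ 0.0098 -0.0002  0.0309] TCP depth 0.20577683480513878
```

The pad's front edge comes out at exactly +9.5 mm in x, as it should, but 31 mm above the reported TCP. I'll work with that offset: open, then descend to a reported z of 0.080, with tips at about 0.111, in checked steps.

Emit:
{"method": "arm_command", "body": {
  "series": [
    {"dx": 0,"dy": 0,"dz": 0,"wx": 0,"wy": 0,"wz": 0,"claw": -1},
    {"dx": 0,"dy": 0,"dz": 0,"wx": 0,"wy": 0,"wz": 0,"claw": -1},
    {"dx": 0,"dy": 0,"dz": 0,"wx": 0,"wy": 0,"wz": 0,"claw": -1},
    {"dx": 0,"dy": 0,"dz": 0,"wx": 0,"wy": 0,"wz": 0,"claw": -1},
    {"dx": 0,"dy": 0,"dz": 0,"wx": 0,"wy": 0,"wz": 0,"claw": -1},
    {"dx": 0,"dy": 0,"dz": -0.06,"wx": 0,"wy": 0,"wz": 0,"claw": -1},
    {"dx": 0,"dy": 0,"dz": -0.06,"wx": 0,"wy": 0,"wz": 0,"claw": -1},
    {"dx": 0,"dy": 0,"dz": 0,"wx": 0,"wy": 0,"wz": 0,"claw": -1}
  ],
  "grip_force": 5
}}

```text
time: 11.65
position: [0.5855, -0.2435, 0.0915]
orientation: [-3.141, 0.002, -0.002]
ft_force: [-0.1, -0.0, -0.0]
width: 0.0872
gripper_force: 0.0
```

Emit:
{"method": "arm_command", "body": {
  "series": [
    {"dx": 0,"dy": 0,"dz": -0.06,"wx": 0,"wy": 0,"wz": 0,"claw": -1},
    {"dx": 0,"dy": 0,"dz": -0.06,"wx": 0,"wy": 0,"wz": 0,"claw": -1},
    {"dx": 0,"dy": 0,"dz": 0,"wx": 0,"wy": 0,"wz": 0,"claw": -0.6},
    {"dx": 0,"dy": 0,"dz": 0,"wx": 0,"wy": 0,"wz": 0,"claw": -0.45},
    {"dx": 0,"dy": 0,"dz": 0,"wx": 0,"wy": 0,"wz": 0,"claw": -0.38},
    {"dx": 0,"dy": 0,"dz": 0,"wx": 0,"wy": 0,"wz": 0,"claw": -0.3},
    {"dx": 0,"dy": 0,"dz": 0,"wx": 0,"wy": 0,"wz": 0,"claw": -0.25},
    {"dx": 0,"dy": 0,"dz": 0,"wx": 0,"wy": 0,"wz": 0,"claw": -0.25},
    {"dx": 0,"dy": 0,"dz": 0,"wx": 0,"wy": 0,"wz": 0,"claw": -0.25}
  ]
}}

```text
time: 12.78
position: [0.5864, -0.2441, 0.081]
orientation: [3.141, -0.0, -0.002]
ft_force: [0.0, -0.2, 0.9]
width: 0.0584
gripper_force: 5.0
```

Gripped: 58.4 mm at 5 N. Lifting, then across to the tray.

Emit:
{"method": "arm_command", "body": {
  "series": [
    {"dx": 0,"dy": 0,"dz": 0.1,"wx": 0,"wy": 0,"wz": 0,"claw": 0},
    {"dx": 0,"dy": 0,"dz": 0.2,"wx": 0,"wy": 0,"wz": 0,"claw": 0},
    {"dx": 0,"dy": 0,"dz": 0.3,"wx": 0,"wy": 0,"wz": 0,"claw": 0},
    {"dx": 0,"dy": 0,"dz": 0.3,"wx": 0,"wy": 0,"wz": 0,"claw": 0},
    {"dx": 0,"dy": 0,"dz": 0.2,"wx": 0,"wy": 0,"wz": 0,"claw": 0},
    {"dx": 0,"dy": 0,"dz": 0.1,"wx": 0,"wy": 0,"wz": 0,"claw": 0},
    {"dx": 0,"dy": 0,"dz": 0,"wx": 0,"wy": 0,"wz": 0,"claw": 0}
  ],
  "grip_force": 6
}}

```text
time: 13.65
position: [0.5864, -0.244, 0.2013]
orientation: [3.141, -0.001, -0.002]
ft_force: [0.2, 0.2, -0.3]
width: 0.0582
gripper_force: 6.0
```

Emit:
{"method": "arm_command", "body": {
  "series": [
    {"dx": 0,"dy": 0.15,"dz": 0,"wx": 0,"wy": 0,"wz": 0,"claw": 0},
    {"dx": 0,"dy": 0.3,"dz": 0,"wx": 0,"wy": 0,"wz": 0,"claw": 0},
    {"dx": -0.05,"dy": 0.45,"dz": 0,"wx": 0,"wy": 0,"wz": 0,"claw": 0},
    {"dx": -0.05,"dy": 0.5,"dz": 0,"wx": 0,"wy": 0,"wz": 0,"claw": 0},
    {"dx": -0.05,"dy": 0.5,"dz": 0,"wx": 0,"wy": 0,"wz": 0,"claw": 0},
    {"dx": -0.05,"dy": 0.5,"dz": 0,"wx": 0,"wy": 0,"wz": 0,"claw": 0},
    {"dx": -0.05,"dy": 0.5,"dz": 0,"wx": 0,"wy": 0,"wz": 0,"claw": 0},
    {"dx": -0.05,"dy": 0.5,"dz": 0,"wx": 0,"wy": 0,"wz": 0,"claw": 0},
    {"dx": -0.05,"dy": 0.5,"dz": 0,"wx": 0,"wy": 0,"wz": 0,"claw": 0},
    {"dx": -0.05,"dy": 0.5,"dz": 0,"wx": 0,"wy": 0,"wz": 0,"claw": 0},
    {"dx": 0,"dy": 0.5,"dz": 0,"wx": 0,"wy": 0,"wz": 0,"claw": 0},
    {"dx": 0,"dy": 0.45,"dz": 0,"wx": 0,"wy": 0,"wz": 0,"claw": 0},
    {"dx": 0,"dy": 0.3,"dz": 0,"wx": 0,"wy": 0,"wz": 0,"claw": 0},
    {"dx": 0,"dy": 0.15,"dz": 0,"wx": 0,"wy": 0,"wz": 0,"claw": 0},
    {"dx": 0,"dy": 0,"dz": 0,"wx": 0,"wy": 0,"wz": 0,"claw": 0},
    {"dx": 0,"dy": 0,"dz": 0,"wx": 0,"wy": 0,"wz": 0,"claw": 0}
  ]
}}

```text
time: 15.65
position: [0.5461, 0.335, 0.2004]
orientation: [3.141, 0.001, -0.003]
ft_force: [-0.1, -1.1, -0.2]
width: 0.0581
gripper_force: 6.0
```

Run:
```python
from h import *
a,c=snap('wrist','w8.png'); s=sense(); print(s['time'],s['position'],s['width'],s['gripper_force'])
g=cv2.cvtColor(a,6)
# cup rim & tray: compare against predicted tray outline for centre (.546,.35)
ct=np.load('pics/top.png.npy',allow_pickle=True).item(); gt=cv2.cvtColor(cv2.imread('pics/top.png'),6)
m=(cv2.GaussianBlur(gt,(3,3),0)<135).astype(np.uint8)[160:245,155:262]; m=cv2.morphologyEx(m,2,np.ones((5,5),np.uint8))
cs=max(cv2.findContours(m,0,2)[0],key=cv2.contourArea); r=cv2.minAreaRect(cs); P=np.array([onz(ct,*(p+[155,160]),.02) for p in cv2.boxPoints(r)])
print('top tray',P.round(3).tolist(),P.mean(0).round(3),[np.linalg.norm(P[i]-P[i-1]).round(3) for i in range(4)])
for q in [(.655,.49,.02),(.655,.21,.02),(.435,.49,.02),(.435,.21,.02)]: print(q,proj(c,q).round(0))
for v in(60,120): print(v,[int(x) for x in g[v,20:620:12]])
```

```text
15.7 [0.54628665 0.33488124 0.20058637] 0.05805221175785119 5.999921693291981
top tray [[0.671, 0.508, 0.02], [0.675, 0.203, 0.02], [0.428, 0.192, 0.02], [0.424, 0.487, 0.02]] [0.549 0.347 0.02 ] [np.float64(0.248), np.float64(0.305), np.float64(0.247), np.float64(0.295)]
(0.655, 0.49, 0.02) [191.  87.]
(0.655, 0.21, 0.02) [426.  86.]
(0.435, 0.49, 0.02) [211. 254.]
(0.435, 0.21, 0.02) [410. 253.]
60 [218, 219, 220, 219, 221, 190, 199, 223, 224, 224, 224, 225, 225, 226, 225, 226, 226, 226, 227, 227, 227, 227, 227, 227, 227, 227, 227, 227, 227, 228, 227, 228, 227, 227, 227, 227, 226, 226, 226, 185, 213, 225, 224, 224, 171, 131, 79, 135, 140, 141]
120 [223, 222, 151, 140, 124, 137, 142, 140, 139, 145, 143, 144, 144, 144, 145, 130, 201, 202, 122, 122, 121, 126, 200, 201, 204, 203, 204, 205, 209, 212, 215, 216, 218, 97, 229, 230, 229, 229, 229, 228, 228, 228, 227, 227, 227, 226, 226, 224, 225, 224]
```

The tray centre is about (0.548, 0.35), so the cup at (0.546, 0.335) sits well inside. I'll descend to about 8 mm above the expected contact height (lid grasp height minus 89 mm).

Emit:
{"method": "arm_command", "body": {
  "series": [
    {"dx": 0,"dy": 0.05,"dz": -0.2,"wx": 0,"wy": 0,"wz": 0,"claw": 0},
    {"dx": 0,"dy": 0.05,"dz": -0.35,"wx": 0,"wy": 0,"wz": 0,"claw": 0},
    {"dx": 0,"dy": 0,"dz": -0.4,"wx": 0,"wy": 0,"wz": 0,"claw": 0},
    {"dx": 0,"dy": 0,"dz": -0.4,"wx": 0,"wy": 0,"wz": 0,"claw": 0},
    {"dx": 0,"dy": 0,"dz": -0.3,"wx": 0,"wy": 0,"wz": 0,"claw": 0},
    {"dx": 0,"dy": 0,"dz": -0.2,"wx": 0,"wy": 0,"wz": 0,"claw": 0},
    {"dx": 0,"dy": 0,"dz": -0.1,"wx": 0,"wy": 0,"wz": 0,"claw": 0},
    {"dx": 0,"dy": 0,"dz": -0.05,"wx": 0,"wy": 0,"wz": 0,"claw": 0},
    {"dx": 0,"dy": 0,"dz": 0,"wx": 0,"wy": 0,"wz": 0,"claw": 0},
    {"dx": 0,"dy": 0,"dz": 0,"wx": 0,"wy": 0,"wz": 0,"claw": 0}
  ]
}}

```text
time: 16.95
position: [0.5471, 0.3465, 0.002]
orientation: [-3.141, -0.002, -0.002]
ft_force: [1.2, -0.1, -0.6]
width: 0.0584
gripper_force: 6.0
```

Emit:
{"method": "arm_command", "body": {
  "series": [
    {"dx": 0,"dy": 0,"dz": -0.03,"wx": 0,"wy": 0,"wz": 0,"claw": 0},
    {"dx": 0,"dy": 0,"dz": -0.03,"wx": 0,"wy": 0,"wz": 0,"claw": 0},
    {"dx": 0,"dy": 0,"dz": 0,"wx": 0,"wy": 0,"wz": 0,"claw": 0},
    {"dx": 0,"dy": 0,"dz": 0,"wx": 0,"wy": 0,"wz": 0,"claw": 0}
  ]
}}

```text
time: 17.45
position: [0.5461, 0.3461, -0.0053]
orientation: [3.142, 0.0, -0.002]
ft_force: [0.6, 0.1, -0.7]
width: 0.0581
gripper_force: 6.0
```

Emit:
{"method": "arm_command", "body": {
  "series": [
    {"dx": 0,"dy": 0,"dz": -0.02,"wx": 0,"wy": 0,"wz": 0,"claw": 0},
    {"dx": 0,"dy": 0,"dz": 0,"wx": 0,"wy": 0,"wz": 0,"claw": 0},
    {"dx": 0,"dy": 0,"dz": 0,"wx": 0,"wy": 0,"wz": 0,"claw": 0}
  ]
}}

```text
time: 17.82
position: [0.5462, 0.3461, -0.0073]
orientation: [3.142, 0.0, -0.002]
ft_force: [-0.2, 0.3, -0.3]
width: 0.0584
gripper_force: 6.0
```

Emit:
{"method": "arm_command", "body": {
  "series": [
    {"dx": 0,"dy": 0,"dz": -0.01,"wx": 0,"wy": 0,"wz": 0,"claw": 0},
    {"dx": 0,"dy": 0,"dz": 0,"wx": 0,"wy": 0,"wz": 0,"claw": 0},
    {"dx": 0,"dy": 0,"dz": 0,"wx": 0,"wy": 0,"wz": 0,"claw": 0}
  ]
}}

```text
time: 18.2
position: [0.5463, 0.3461, -0.0082]
orientation: [-3.141, -0.0, -0.002]
ft_force: [-0.2, -0.2, 0.3]
width: 0.0584
gripper_force: 6.0
```

Emit:
{"method": "arm_command", "body": {
  "series": [
    {"dx": 0,"dy": 0,"dz": -0.01,"wx": 0,"wy": 0,"wz": 0,"claw": 0},
    {"dx": 0,"dy": 0,"dz": 0,"wx": 0,"wy": 0,"wz": 0,"claw": 0},
    {"dx": 0,"dy": 0,"dz": 0,"wx": 0,"wy": 0,"wz": 0,"claw": 0}
  ]
}}

```text
time: 18.58
position: [0.5465, 0.3462, -0.0083]
orientation: [-3.141, -0.0, -0.002]
ft_force: [-3.3, -1.7, 4.6]
width: 0.0583
gripper_force: 6.0
```

Emit:
{"method": "arm_command", "body": {
  "series": [
    {"dx": 0,"dy": 0,"dz": -0.01,"wx": 0,"wy": 0,"wz": 0,"claw": 0},
    {"dx": 0,"dy": 0,"dz": 0,"wx": 0,"wy": 0,"wz": 0,"claw": 0},
    {"dx": 0,"dy": 0,"dz": 0,"wx": 0,"wy": 0,"wz": 0,"claw": 0}
  ]
}}

```text
time: 18.95
position: [0.5467, 0.3462, -0.009]
orientation: [-3.141, -0.001, -0.002]
ft_force: [-2.0, -1.4, 6.5]
width: 0.0583
gripper_force: 6.0
```

Contact at the expected height with a 5–6 N reaction. I'll ease off 1 mm, open gently and rise.

Emit:
{"method": "arm_command", "body": {
  "series": [
    {"dx": 0,"dy": 0,"dz": 0.01,"wx": 0,"wy": 0,"wz": 0,"claw": 0},
    {"dx": 0,"dy": 0,"dz": 0,"wx": 0,"wy": 0,"wz": 0,"claw": 0},
    {"dx": 0,"dy": 0,"dz": 0,"wx": 0,"wy": 0,"wz": 0,"claw": -0.38},
    {"dx": 0,"dy": 0,"dz": 0,"wx": 0,"wy": 0,"wz": 0,"claw": -0.5},
    {"dx": 0,"dy": 0,"dz": 0,"wx": 0,"wy": 0,"wz": 0,"claw": -0.8},
    {"dx": 0,"dy": 0,"dz": 0,"wx": 0,"wy": 0,"wz": 0,"claw": -1},
    {"dx": 0,"dy": 0,"dz": 0,"wx": 0,"wy": 0,"wz": 0,"claw": -1},
    {"dx": 0,"dy": 0,"dz": 0.1,"wx": 0,"wy": 0,"wz": 0,"claw": -1},
    {"dx": 0,"dy": 0,"dz": 0.2,"wx": 0,"wy": 0,"wz": 0,"claw": -1},
    {"dx": 0,"dy": 0,"dz": 0.4,"wx": 0,"wy": 0,"wz": 0,"claw": -1},
    {"dx": 0,"dy": 0,"dz": 0.5,"wx": 0,"wy": 0,"wz": 0,"claw": -1},
    {"dx": -0.2,"dy": 0,"dz": 0.5,"wx": 0,"wy": 0,"wz": 0,"claw": -1},
    {"dx": -0.4,"dy": 0,"dz": 0.3,"wx": 0,"wy": 0,"wz": 0,"claw": -1},
    {"dx": -0.2,"dy": 0,"dz": 0,"wx": 0,"wy": 0,"wz": 0,"claw": -1},
    {"dx": 0,"dy": 0,"dz": 0,"wx": 0,"wy": 0,"wz": 0,"claw": -1},
    {"dx": 0,"dy": 0,"dz": 0,"wx": 0,"wy": 0,"wz": 0,"claw": -1}
  ]
}}

```text
time: 20.95
position: [0.4668, 0.3461, 0.1915]
orientation: [-3.141, -0.001, -0.002]
ft_force: [-0.5, 0.1, -0.8]
width: 0.0867
gripper_force: 0.0
```

```bash
cat > cup.py <<'E'
from h import *
f='w9.png'; a,c=snap('wrist',f); s=sense(); print(s['time'],s['position'],s['width'])
g=cv2.cvtColor(a,7)
print('pred rim c',proj(c,(.5467,.3462,.04)),'pred base c',proj(c,(.5467,.3462,.004)),'rim y+-30',proj(c,(.5467,.3762,.04)),'x+30',proj(c,(.5767,.3462,.04)))
u,v=proj(c,(.5467,.3462,.04)).astype(int)
h=cv2.HoughCircles(cv2.GaussianBlur(g,(3,3),0)[v-70:v+70,u-70:u+70],cv2.HOUGH_GRADIENT,1,10,param1=80,param2=18,minRadius=12,maxRadius=50)
print(None if h is None else (h[0][:5]+[u-70,v-70,0]).round(1).tolist())
E
python3 cup.py
```

```text
21.0 [0.46689547 0.34592949 0.19092407] 0.08715486166309823
pred rim c [321.03679962 111.77064824] pred base c [321.1160845  111.99970848] rim y+-30 [294.43798168 111.85522267] x+30 [320.93939359  83.26217086]
[[320.5, 112.5, 25.2], [308.5, 108.5, 24.6], [330.5, 112.5, 16.1], [311.5, 119.5, 14.7]]
```

The cup's rim circle is at (320.5,112.5), r = 25, where it should be (321,112), and the floor ring is concentric, so it stands upright in the tray. Next I'll go to just above the barrel.

Emit:
{"method": "arm_command", "body": {
  "series": [
    {"dx": 0,"dy": -0.2,"dz": 0,"wx": 0,"wy": 0,"wz": 0,"claw": -1},
    {"dx": 0,"dy": -0.45,"dz": 0,"wx": 0,"wy": 0,"wz": 0.001,"claw": -1},
    {"dx": 0,"dy": -0.5,"dz": 0,"wx": 0,"wy": 0,"wz": 0.001,"claw": -1},
    {"dx": 0,"dy": -0.5,"dz": 0,"wx": 0,"wy": 0,"wz": 0.001,"claw": -1},
    {"dx": 0,"dy": -0.5,"dz": 0,"wx": 0,"wy": 0,"wz": 0.001,"claw": -1},
    {"dx": 0,"dy": -0.5,"dz": 0,"wx": 0,"wy": 0,"wz": 0.001,"claw": -1},
    {"dx": 0,"dy": -0.5,"dz": 0,"wx": 0,"wy": 0,"wz": 0.001,"claw": -1},
    {"dx": 0,"dy": -0.5,"dz": 0,"wx": 0,"wy": 0,"wz": 0.0015,"claw": -1},
    {"dx": 0,"dy": -0.5,"dz": 0,"wx": 0,"wy": 0,"wz": 0,"claw": -1},
    {"dx": 0,"dy": -0.5,"dz": 0,"wx": 0,"wy": 0,"wz": 0,"claw": -1},
    {"dx": 0,"dy": -0.5,"dz": 0,"wx": 0,"wy": 0,"wz": 0,"claw": -1},
    {"dx": 0,"dy": -0.4,"dz": 0,"wx": 0,"wy": 0,"wz": 0,"claw": -1},
    {"dx": 0,"dy": -0.2,"dz": 0,"wx": 0,"wy": 0,"wz": 0,"claw": -1},
    {"dx": 0,"dy": 0,"dz": 0,"wx": 0,"wy": 0,"wz": 0,"claw": -1},
    {"dx": 0,"dy": 0,"dz": 0,"wx": 0,"wy": 0,"wz": 0,"claw": -1},
    {"dx": 0,"dy": 0,"dz": 0,"wx": 0,"wy": 0,"wz": 0,"claw": -1}
  ]
}}

```text
time: 23.0
position: [0.4663, -0.2277, 0.1907]
orientation: [-3.141, 0.0, 0.046]
ft_force: [0.2, -0.4, 0.8]
width: 0.0871
gripper_force: 0.0
```

Run:
```python
from h import *
a,c=snap('wrist','w10.png'); s=sense(); print(s['time'],s['position'],s['orientation'])
u,v=proj(c,(.469,-.229,.095)); print('pred',u,v)
x,y=int(u),int(v); m=(a[y-25:y+25,x-30:x+30].max(2)<45).astype(np.uint8)
n,l,st,ce=cv2.connectedComponentsWithStats(m)
for i in range(1,n):
    if st[i,4]>30: q=ce[i]+[x-30,y-25]; print(st[i].tolist(),q.round(1),onz(c,*q,.095).round(4))
c3=np.load('pics/w2.png.npy',allow_pickle=True).item()
```

```text
23.05 [ 0.46639417 -0.22776029  0.19079432] [-3.14142658e+00 -1.00735145e-04  4.63782497e-02]
pred 322.6867012419062 190.41837360615463
[18, 19, 27, 14, 258] [320.8 190. ] [ 0.4694 -0.227   0.095 ]
```

The barrel re-measures at (0.4694, -0.227), in agreement. Descending to a reported z of 0.049, with tips about 15 mm below the barrel axis.

Emit:
{"method": "arm_command", "body": {
  "series": [
    {"dx": 0.03,"dy": 0,"dz": -0.2,"wx": 0,"wy": 0,"wz": 0,"claw": -1},
    {"dx": 0,"dy": 0,"dz": -0.35,"wx": 0,"wy": 0,"wz": 0,"claw": -1},
    {"dx": 0,"dy": 0,"dz": -0.35,"wx": 0,"wy": 0,"wz": 0,"claw": -1},
    {"dx": 0,"dy": 0,"dz": -0.25,"wx": 0,"wy": 0,"wz": 0,"claw": -1},
    {"dx": 0,"dy": 0,"dz": -0.17,"wx": 0,"wy": 0,"wz": 0,"claw": -1},
    {"dx": 0,"dy": 0,"dz": -0.1,"wx": 0,"wy": 0,"wz": 0,"claw": -1},
    {"dx": 0,"dy": 0,"dz": 0,"wx": 0,"wy": 0,"wz": 0,"claw": -0.5},
    {"dx": 0,"dy": 0,"dz": 0,"wx": 0,"wy": 0,"wz": 0,"claw": 0},
    {"dx": 0,"dy": 0,"dz": 0,"wx": 0,"wy": 0,"wz": 0,"claw": 0.1}
  ],
  "grip_force": 10
}}

```text
time: 24.18
position: [0.4699, -0.2294, 0.0498]
orientation: [3.14, -0.001, 0.045]
ft_force: [1.0, -0.4, -0.4]
width: 0.0646
gripper_force: 0.0
```

Emit:
{"method": "arm_command", "body": {
  "series": [
    {"dx": 0,"dy": 0,"dz": 0,"wx": 0,"wy": 0,"wz": 0,"claw": 0.2},
    {"dx": 0,"dy": 0,"dz": 0,"wx": 0,"wy": 0,"wz": 0,"claw": 0.3},
    {"dx": 0,"dy": 0,"dz": 0,"wx": 0,"wy": 0,"wz": 0,"claw": 0.5},
    {"dx": 0,"dy": 0,"dz": 0,"wx": 0,"wy": 0,"wz": 0,"claw": 0.5},
    {"dx": 0,"dy": 0,"dz": 0,"wx": 0,"wy": 0,"wz": 0,"claw": 0.5}
  ],
  "grip_force": 15
}}

```text
time: 24.8
position: [0.4692, -0.2288, 0.0487]
orientation: [-3.141, 0.0, 0.045]
ft_force: [0.8, 0.6, 0.8]
width: 0.0298
gripper_force: 15.0
```

Gripped: 29.8 mm, which is the barrel's length, at 15 N. Opening the lid along the arc, first to 20°.

Emit:
{"method": "arm_command", "body": {
  "series": [
    {"dx": 0.0,"dy": 0,"dz": 0.08,"wx": 0,"wy": 0,"wz": 0,"claw": 0.5},
    {"dx": 0.007,"dy": 0,"dz": 0.077,"wx": 0,"wy": 0,"wz": 0,"claw": 0.5},
    {"dx": 0.009,"dy": 0,"dz": 0.078,"wx": 0,"wy": 0,"wz": 0,"claw": 0.5},
    {"dx": 0.011,"dy": 0.001,"dz": 0.078,"wx": 0,"wy": 0,"wz": 0,"claw": 0.5},
    {"dx": 0.016,"dy": 0.001,"dz": 0.077,"wx": 0,"wy": 0,"wz": 0,"claw": 0.5},
    {"dx": 0.018,"dy": 0.001,"dz": 0.076,"wx": 0,"wy": 0,"wz": 0,"claw": 0.5},
    {"dx": 0.022,"dy": 0.001,"dz": 0.075,"wx": 0,"wy": 0,"wz": 0,"claw": 0.5},
    {"dx": 0.025,"dy": 0.001,"dz": 0.075,"wx": 0,"wy": 0,"wz": 0,"claw": 0.5},
    {"dx": 0,"dy": 0,"dz": 0,"wx": 0,"wy": 0,"wz": 0,"claw": 0.5}
  ]
}}

```text
time: 25.92
position: [0.4801, -0.2282, 0.1109]
orientation: [-3.141, 0.0, 0.045]
ft_force: [-2.6, 2.2, -0.6]
width: 0.0298
gripper_force: 15.0
```

Emit:
{"method": "arm_command", "body": {
  "series": [
    {"dx": 0.028,"dy": 0.001,"dz": 0.073,"wx": 0,"wy": 0,"wz": 0,"claw": 0.5},
    {"dx": 0.032,"dy": 0.001,"dz": 0.072,"wx": 0,"wy": 0,"wz": 0,"claw": 0.5},
    {"dx": 0.035,"dy": 0.002,"dz": 0.07,"wx": 0,"wy": 0,"wz": 0,"claw": 0.5},
    {"dx": 0.038,"dy": 0.002,"dz": 0.069,"wx": 0,"wy": 0,"wz": 0,"claw": 0.5},
    {"dx": 0.041,"dy": 0.002,"dz": 0.067,"wx": 0,"wy": 0,"wz": 0,"claw": 0.5},
    {"dx": 0.043,"dy": 0.002,"dz": 0.065,"wx": 0,"wy": 0,"wz": 0,"claw": 0.5},
    {"dx": 0.047,"dy": 0.002,"dz": 0.063,"wx": 0,"wy": 0,"wz": 0,"claw": 0.5},
    {"dx": 0.049,"dy": 0.002,"dz": 0.062,"wx": 0,"wy": 0,"wz": 0,"claw": 0.5},
    {"dx": 0.052,"dy": 0.002,"dz": 0.059,"wx": 0,"wy": 0,"wz": 0,"claw": 0.5},
    {"dx": 0.054,"dy": 0.003,"dz": 0.057,"wx": 0,"wy": 0,"wz": 0,"claw": 0.5},
    {"dx": 0,"dy": 0,"dz": 0,"wx": 0,"wy": 0,"wz": 0,"claw": 0.5},
    {"dx": 0,"dy": 0,"dz": 0,"wx": 0,"wy": 0,"wz": 0,"claw": 0.5},
    {"dx": 0,"dy": 0,"dz": 0,"wx": 0,"wy": 0,"wz": 0,"claw": 0.5}
  ]
}}

```text
time: 27.55
position: [0.5225, -0.2259, 0.1766]
orientation: [-3.141, -0.001, 0.045]
ft_force: [-0.4, 6.3, 0.2]
width: 0.0296
gripper_force: 15.0
```

Run:
```python
from h import *
a,c=snap('wrist','w11.png'); b,cs=snap('scene','s5.png'); t,ct=snap('top','t5.png'); s=sense(); print(s['time'],s['position'],s['ft_force'],s['width'],s['gripper_force'])
P=s['position']; H=np.array([.649,-.221,.094]); B=P+[0,0,.0465]  # barrel sits 0.095-0.0487 above TCP reading
d=B-H; r=np.hypot(d[0],d[1]); print('angle from TCP',np.degrees(np.arctan2(d[2],r))-np.degrees(np.arctan2(.001,.18)),'radius',np.hypot(r,d[2]))
# steel cup in tray in top view: compare before/after
for n,u,v in [('traycup',*proj(ct,(.5467,.3462,.04))),('cupb',284,201),('cupd',282,232),('jar',285,168)]:
    u,v=int(round(u)),int(round(v)); g=cv2.cvtColor(t,7)[v-14:v+15,u-14:u+15]; g0=cv2.cvtColor(cv2.imread('pics/top.png'),6)[v-14:v+15,u-14:u+15]
    print(n,u,v,'mean abs change',np.abs(g.astype(int)-g0).mean().round(1))
np.save('g.npy',t)
```

```text
27.7 [ 0.52251334 -0.22587559  0.17659866] [-1.06753217  6.29280243 -0.54294532] 0.02997493702982074 14.998262710869312
angle from TCP 45.245955811287175 radius 0.1808013037552455
traycup 207 199 mean abs change 13.7
cupb 284 201 mean abs change 32.0
cupd 282 232 mean abs change 29.3
jar 285 168 mean abs change 14.3
```

The lid is at about 45.2–45.4° by z, x and radius (0.1808 m against 0.180), with the barrel still held at 30 mm and 15 N. I'll ease the 6 N side load and trim 0.3°.

Emit:
{"method": "arm_command", "body": {
  "series": [
    {"dx": -0.006,"dy": 0.008,"dz": -0.007,"wx": 0,"wy": 0,"wz": 0,"claw": 0.5},
    {"dx": 0,"dy": 0,"dz": 0,"wx": 0,"wy": 0,"wz": 0,"claw": 0.5},
    {"dx": 0,"dy": 0,"dz": 0,"wx": 0,"wy": 0,"wz": 0,"claw": 0.5},
    {"dx": 0,"dy": 0,"dz": 0,"wx": 0,"wy": 0,"wz": 0,"claw": 0.5}
  ]
}}

```text
time: 28.2
position: [0.5215, -0.2259, 0.1756]
orientation: [3.141, -0.0, 0.045]
ft_force: [-0.9, 2.3, -0.2]
width: 0.0293
gripper_force: 15.0
```

Run:
```python
from h import *
# cup in tray: two-view height check from top (now) and the earlier wrist view; bystander colour blobs before/after
ct=np.load('pics/top.png.npy',allow_pickle=True).item(); c9=np.load('pics/w9.png.npy',allow_pickle=True).item()
t0=cv2.imread('pics/top.png'); t1=cv2.imread('pics/t5.png')
u,v=proj(ct,(.5467,.3462,.04)).astype(int); d=cv2.absdiff(cv2.cvtColor(t0,6),cv2.cvtColor(t1,6))[v-16:v+17,u-16:u+17]
h=cv2.HoughCircles(cv2.resize(cv2.cvtColor(t1,6)[v-20:v+21,u-20:u+21],None,fx=6,fy=6,interpolation=2),cv2.HOUGH_GRADIENT,1,20,param1=60,param2=15,minRadius=40,maxRadius=70)
if h is not None:
    for x,y,r in h[0][:3]: q=((x+.5)/6-.5+u-20,(y+.5)/6-.5+v-20); print(q,r/6,tri(ray(ct,*q),ray(c9,320.5,112.5)))
def blobs(im):
    hsv=cv2.cvtColor(im,40); out=[]
    for lo,hi in[((35,120,40),(75,255,255)),((80,120,40),(100,255,255)),((0,150,60),(6,255,255)),((20,130,80),(32,255,255))]:
        m=cv2.inRange(hsv[150:250,260:470],lo,hi); n,l,st,ce=cv2.connectedComponentsWithStats(m); out.append([(ce[i]+[260,150]).round(1).tolist() for i in range(1,n) if st[i,4]>25])
    return out
print(blobs(t0)); print(blobs(t1))
s=sense(); print(s['time'],s['position'],s['ft_force'],s['width'],s['gripper_force'])
```

```text
(np.float64(205.0), np.float64(200.8333339691162)) 8.583333 (array([0.54298306, 0.34842225, 0.04450954]), np.float64(0.006668797927717023))
[[[425.7, 193.8], [413.7, 231.5]], [[323.2, 209.1]], [[447.6, 229.8]], [[284.4, 166.1]]]
[[[430.5, 196.5], [414.9, 231.6]], [[323.4, 209.0]], [[377.8, 165.9], [387.0, 159.2], [409.0, 168.4], [430.6, 177.5], [435.6, 176.9], [370.7, 186.3], [373.0, 223.7], [420.2, 200.2], [404.8, 232.6], [447.6, 229.9], [356.1, 243.8]], [[284.7, 166.3]]]
28.2 [ 0.52149693 -0.22592793  0.17559413] [-0.85415489  2.2664661  -0.24809724] 0.029315629970123883 15.00461567658931
```

The tray cup's rim is at z ≈ 0.04 (0.004 floor + 0.036). The jar, turquoise cup and timer are unmoved, and the green cups are only partly hidden by the arm. The lid is at 45.0° and still gripped, so I'm handing in.

```bash
python3 -c "
from workcell import robot
print(robot.job_done())"
```

```text
the job is handed in; nothing more can be done
None
```

I handed the job in at 28.2 s: the steel cup stands upright on the tray floor, and the gripper is still holding the lid by its barrel at about 45° (worked out from the arm's position, not seen on camera).

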